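# Uncover the test stud, stow its cap, and rock the angle gauge onto its mark

## Robot

A 6-joint arm with a two-finger parallel gripper is mounted at the origin on the work surface. World frame = base frame: x ahead of the robot, y to its left, z up, the work surface at z = 0. Lengths are in m, angles in degrees, forces in N, time in s.
With the tool pointing down it reaches from about 0.25 to 0.725 m from the base axis. Payload 9.7 kg.
Tool frame: the origin (TCP) lies between the finger pads; the fingertips stand 19 mm ahead of it and the grasp point (between the pads) is the TCP; x points along the fingers, y is the direction in which the jaws open and shut, and the axes are right-handed (so a half turn about x gives the same grasp; the last joint's range is limited). The gripper opens to 85 mm and grips with 20 to 120 N. Pads are 22 mm wide; open, the fingers measure 114 mm over their backs; the gripper's body (76 mm by 85 mm) begins 54 mm behind the grasp point. The pads swing forward as they close: fully open they stand 13 mm farther back than shut.
Start: joints at [-68.468, 4.979, 10.078, 95.1, 0, 90], TCP at [0.202, -0.512, 0.25] pointing down, gripper open.
Joint ranges: [-179.16, 179.16], [-48.56, 103.87], [-65.8, 70.77], [-126.05, 130.52], [-82.76, 87.17], [-180, 180]. Speed limits (degrees/s): [127.2, 127.2, 147.25, 180, 180, 180].

## Interface

Orientations are given as [roll, pitch, yaw] about the fixed x, y, z axes, in that order (R = Rz(yaw) Ry(pitch) Rx(roll)).
In Python, from workcell import bot gives the robot as it stands. The module is installed in compiled form; this text tells all that it offers.
- The arm moves only by the shell command python3 -m handwheel 'ROWS' [FORCE]. ROWS is JSON, a list of rows, each a list of 7 numbers: the turn, a rotation vector about the tool's x, y, z in degrees, then the shift along the tool's x, y, z in m, then the closure, from -1 (fully open) to 1 (shut), so that 0 is half open. In form: [[ax, ay, az, dx, dy, dz, fingers], ...]. A call has 1 to 20 rows; each row is the pose to reach, as a shift and turn from the pose commanded when the call began, along the tool's axes at that moment; what a row does not reach only later rows make up. A row lasts 1/8 s, in which the tool goes at most 62.5 mm and 10.7 degrees, less where a joint would pass 70% of its speed; a pose out of reach is approached as far as the arm can. A call with a gripper value outside its range is refused whole. The fingers move at their own pace and stop on an object; FORCE is the grip in N (left out, the last holds). Time passes only in rows, so rows that repeat a pose let the fingers close. It gives the time, the measured TCP pose, the force and the opening at its end, in the units of the state.
- bot.get_obs(): the state, without advancing time (a new reading comes with each control period).
- bot.camera(name): name is "side" or "top"; returns a dict with "frame" (400x640x3 uint8, red, green, blue), "fx", "fy", "cx", "cy" (pixels), "k1" (the pictures are not rectified: a ray, as slopes to the right and down, at radius r is drawn at 1 + k1 r^2 times it, then the intrinsics apply), "R" (3x3) and "t" (3): a world point X has camera coordinates R X + t. Camera axes: x right, y down, z forward; pixel columns grow to the right and rows downward; lengths in m; the calibration is good to about 2 mm. A picture is of the moment at which its call begins. There is no depth.
- bot.job_done(): hands the job in, once; it reports no verdict.
Trained networks look in a picture, given as the dict that the camera call returned (one of the last four; its "shot" number tells which), for a name from the list of things; names that differ only in an ending like _2 or _b are one class to them, and where a whole thing is asked for, a point or a joint stands for the part that bears it (a point fixed in the world has none). Each returns a list of dicts, best first, with "conf" (0 to 1); they miss things now and then, are a little off and sometimes report something else, mostly with a low value. They report only what shows in the picture. A call takes as long as a camera call. They do not tell look-alikes from the thing itself.
- bot.look_for(name, picture): "bbox" ([left, top, width, height] as shares, 0 to 1, of the picture: columns of its width, rows of its height, round what is visible of it).
- bot.tip_of(name, picture): "centre" ([column, row] as shares, 0 to 1, of the picture: columns of its width, rows of its height: a listed point, or the origin of a listed thing).
The state is a dict: "time": time; "q": joint angles; "qd": joint speeds; "joint_efforts": joint torques, N m; "ee_pos": TCP position; "tcp_rot": TCP orientation; "wrist_force": force on the tool from outside, world axes, zero at the start; "torque": the same for the moment, N m; "opening": finger opening in m.
Only numpy, scipy, OpenCV 4.12 (cv2) and the standard library are available. Lean on these libraries where they do the work, as an engineer would, in place of code of your own. Each camera call takes 0.05 s, during which the arm holds its last target.

## Task

Check the angle gauge before the casts are photographed: lift the steel cap off the plaster stud, put it in the open drawer and slide the drawer fully shut. Then pick up the gauge, stand its foot on the top of the uneven stud and rock it sideways, face kept upright, until the swinging pointer settles on the gauge's dark mark tab; finish while still holding it there, foot pressed lightly on the stud, without letting go. Leave the canister, the dental cast and the jar where they are.

Things in the scene. Friction and masses are not known exactly. Their poses are not given: they have to be found in the camera images.
- cap: loose round steel cap, an upside-down cup: 40 mm outside diameter, 38 mm tall, closed on top, 90 g; it hides the stud at the start and stands on the top of the stand block. Wall 4 mm, inside 32 mm wide and 34 mm deep, so lift it straight up at least 40 mm. Origin at the centre of its open lower edge, z up.
- stand: fixed aluminium block, 80 x 80 x 30 mm, that carries the stud at its centre. Origin at the centre of its underside (on the table), z up; its top is 30 mm above the origin.
- stud: plaster stud, 20 mm in diameter, with an uneven top of two round bumps: the higher (9 mm radius) tops out 28 mm above the stand's top, the other (7 mm radius, 8 mm beside it in the stud's y) at 24 mm. It is sprung and sinks straight down when pressed: 800 N/m, about 1 N to start it moving, stop after 10 mm. Origin at the stud's axis level with the stand's top when not pressed.
- stud_top (a point): the highest point of the stud (3 mm off its axis), 58 mm above the table when not pressed.
- gauge: loose pendulum angle gauge, 0.37 kg: flat foot 44 (x) x 80 (y) x 10 mm; upright white face plate 8 x 100 mm, z 10 to 112 mm; black grip block on top, 24 (x) x 28 (y) mm, z 112 to 144 mm, to be held by its x or y sides. Origin: centre of the foot's underside; z up the plate, x out of the face (away from the robot at yaw 0), y along the foot. Pointer and mark pivot about an x axis at z 97 mm.
- pointer (a joint): angle of the freely swinging pendulum pointer in the gauge (rad): 0 along the gauge's -z, positive when the tip lies towards the gauge's +y. The pointer always hangs vertical once it has settled (about 1 s, swings near 2 Hz); turning the gauge about its own x by -a makes it read +a.
- mark (a joint): angle of the mark tab on the gauge, same zero and sense as the pointer (rad); it is stiff, stays where it was set, 0.18 to 0.42 at the start. The gauge is right when pointer and mark are equal.
- pointer_tip (a point): tip of the black pointer, 72 mm from the pivot and 11 mm in front of the gauge's origin plane (+x).
- mark_tip (a point): centre of the dark steel mark tab (10 mm wide, 16 mm long, on a thin aluminium arm from the pivot, just behind the pointer), 72 mm from the pivot; it coincides with pointer_tip when the pointer is on the mark.
- cab: fixed low cabinet, 220 (x) x 200 (y) x 90 mm, with one drawer in its -x side. Origin at the centre of its underside; its x axis points from the drawer's front into the cabinet.
- cab_drawer0 (a joint): how far the drawer is pulled out (m), 0 is fully shut, 0.10 to 0.13 at the start; it moves along the cabinet's -x and stays where it is left; 1 to 3 N push it.
- cab_drawer0_handle (a point): middle of the drawer's bar handle, a horizontal bar 100 mm long along the cabinet's y, 35 mm in front of the drawer front, 52 mm above the table. It moves with the drawer; pushing on the bar towards +x of the cabinet shuts it.
- drawer_floor (a point): point on the drawer's inner floor, in the middle of its width, 50 mm behind the back of its front panel; 22 mm above the table, moves with the drawer, axes as the cabinet's. Inside, the drawer is 158 mm wide (y) and 175 mm long; walls stand 46 mm above the floor, the cabinet's ceiling 56 mm. The cap fits in upright around this point.
- canister: bystander: round steel canister, 72 mm diameter, 79 mm tall; origin at the centre of its underside.
- cast: bystander: white plaster dental cast, 62 x 62 x 33 mm; origin at the centre of its underside.
- rinse: bystander: small amber glass jar with a white cap, 44 mm diameter, 100 mm tall; origin at the centre of its underside.
Not all that is in view belongs to the job. There is more than one size of the gauge; the one meant has the size given above.

How it is judged:
By the outcome, as a careful person would: the job done as asked, in the order asked, and still so for the second after the job is handed in, while the arm keeps its last pose, push and grip.
It also fails if it takes over 61 s, if anything falls off the work surface, if the arm or the gripper's body presses on something with over 40 N, if the wrist force passes 120 N, or if a joint passes its speed limit or range.

## Working session

There is one attempt and no reset: what is moved stays moved. The work goes in short steps, Python scripts to look and compute and a shell command to move; the robot and the scene stay as the last step left them, time stands still between calls to the robot, and variables do not carry over. Pictures are saved under pics/ and viewed, and the job is handed in when it is done.

```bash
mkdir -p pics; ls; cat > h.py <<'E'
import numpy as np, cv2
from workcell import bot
def save(c,n): cv2.imwrite('pics/'+n, cv2.cvtColor(c['frame'],cv2.COLOR_RGB2BGR))
def K(c): return np.array([[c['fx'],0,c['cx']],[0,c['fy'],c['cy']],[0,0,1.]])
E
python3 - <<'E'
from h import *
for n in('side','top'):
    c=bot.camera(n); save(c,n+'0.png')
    print(n,c['frame'].shape,c['fx'],c['fy'],c['cx'],c['cy'],c['k1'],np.round(c['R'],3).tolist(),np.round(c['t'],3).tolist(), 'pos',np.round(-np.array(c['R']).T@c['t'],3))
    for nm in 'cap stand stud gauge cab canister cast rinse'.split():
        print(nm,[(np.round(np.array(d['bbox'])*[640,400,640,400]).astype(int).tolist(),round(d['conf'],2)) for d in bot.look_for(nm,c)], [(np.round(np.array(d['centre'])*[640,400],1).tolist(),round(d['conf'],2)) for d in bot.tip_of(nm,c)])
    for nm in 'stud_top pointer_tip mark_tip cab_drawer0_handle drawer_floor'.split():
        print(nm,[(np.round(np.array(d['centre'])*[640,400],1).tolist(),round(d['conf'],2)) for d in bot.tip_of(nm,c)])
print(bot.get_obs())
E
```

```text
pics
side (400, 640, 3) 420.13400406677573 420.13400406677573 325.72232626608417 201.08460435859175 -0.09591928891565672 [[-0.999, -0.039, -0.006], [-0.021, 0.667, -0.745], [0.033, -0.744, -0.667]] [0.52, 0.116, 0.928] pos [0.491 0.633 0.709]
cap [([306, 211, 20, 22], 0.79)] [([317.8, 227.9], 0.81)]
stand [([298, 214, 42, 40], 0.59)] [([317.0, 235.3], 0.81)]
stud [] []
gauge [([375, 98, 46, 74], 0.74), ([342, 115, 17, 56], 0.56)] [([348.9, 159.8], 0.87), ([393.6, 161.6], 0.63)]
cab [([114, 279, 237, 121], 0.92), ([245, 302, 108, 98], 0.45), ([344, 116, 14, 56], 0.21)] [([211.7, 358.7], 0.9)]
canister [([223, 202, 32, 42], 0.95), ([279, 114, 15, 40], 0.35)] [([243.5, 232.2], 0.86)]
cast [([258, 178, 30, 21], 0.96)] [([276.4, 189.1], 0.75)]
rinse [([279, 114, 16, 40], 0.62)] [([318.0, 236.5], 0.71), ([287.5, 145.7], 0.65)]
stud_top []
pointer_tip []
mark_tip [([208.0, 355.9], 0.74)]
cab_drawer0_handle [([347.8, 356.8], 0.66)]
drawer_floor [([295.2, 353.6], 0.69)]
top (400, 640, 3) 430.2509897312877 430.2509897312877 326.43035035191355 200.56034932187998 -0.11316969837347214 [[-0.009, -
[... 852 characters left out ...]
oor [([180.3, 190.4], 0.82), ([313.5, 204.7], 0.63)]
{'time': 2.2, 'q': array([-6.84660412e+01,  4.98034029e+00,  1.00776207e+01,  9.50998843e+01,
        1.25913222e-03,  8.99985426e+01]), 'qd': array([ 0.10420692,  0.10395076,  0.09658186, -0.09231228, -0.02804885,
       -0.04638134]), 'joint_efforts': array([-4.64638251e-04, -5.20093489e+01,  4.64856684e+01,  1.71237163e-03,
       -1.96236414e-05,  6.94760686e-06]), 'ee_pos': array([ 0.20188173, -0.51160125,  0.250265  ]), 'tcp_rot': array([-115.80823452,   89.99710769,   85.72718162]), 'wrist_force': array([ 0.02701357, -0.8257053 , -0.42907431]), 'torque': array([-0.01355201,  0.0021133 , -0.02053205]), 'opening': 0.08512348811263094}
```

View pics/side0.png

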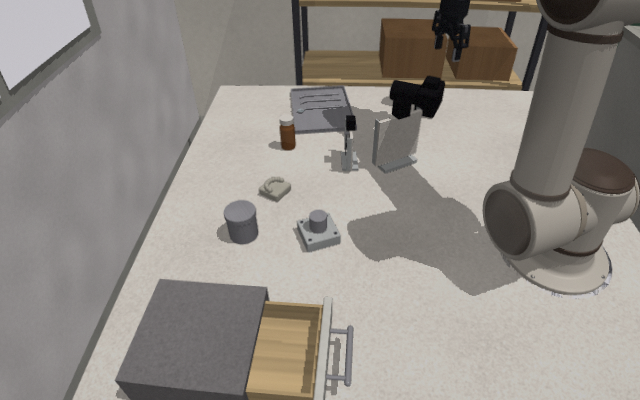

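View pics/top0.png

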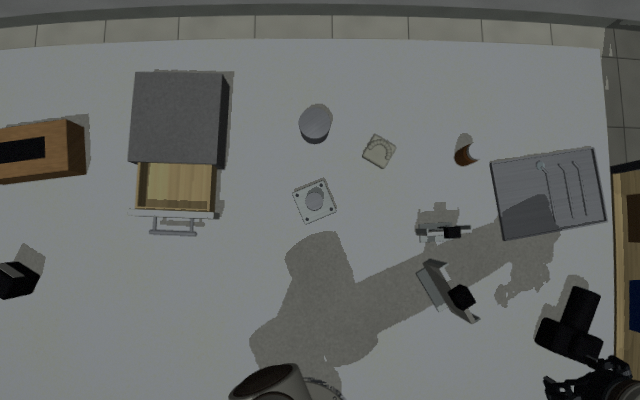

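```bash
cat >> h.py <<'E'
import pickle
def ray(c,uv):
    p=cv2.undistortPoints(np.array([[uv]],float),K(c),np.array([c['k1'],0,0,0]))[0,0]
    R=np.array(c['R']);d=R.T@np.array([p[0],p[1],1.]);o=-R.T@np.array(c['t']);return o,d/np.linalg.norm(d)
def atz(c,uv,z):
    o,d=ray(c,uv);return o+d*(z-o[2])/d[2]
def tri(c1,u1,c2,u2):
    o1,d1=ray(c1,u1);o2,d2=ray(c2,u2)
    A=np.array([[d1@d1,-d1@d2],[d1@d2,-d2@d2]]);s=np.linalg.solve(A,[(o2-o1)@d1,(o2-o1)@d2])
    a=o1+s[0]*d1;b=o2+s[1]*d2;return (a+b)/2,np.linalg.norm(a-b)
def proj(c,X):
    R=np.array(c['R']);X=np.atleast_2d(X).astype(float)
    p,_=cv2.projectPoints(X,cv2.Rodrigues(R)[0],np.array(c['t'],float),K(c),np.array([c['k1'],0,0,0.]));return p[:,0]
def crop(c,box,s,n):
    l,t,w,h=box;im=c['frame'][t:t+h,l:l+w];im=cv2.resize(im,None,fx=s,fy=s,interpolation=cv2.INTER_CUBIC)
    cv2.imwrite('pics/'+n,cv2.cvtColor(im,cv2.COLOR_RGB2BGR))
def snap(n):
    cs={k:bot.camera(k) for k in('side','top')};pickle.dump({k:dict(v) for k,v in cs.items()},open(n+'.pkl','wb'));return cs
def load(n): return pickle.load(open(n+'.pkl','rb'))
E
python3 - <<'E'
from h import *
c=snap('s0')
crop(c['side'],(330,90,100,90),8,'side_g.png')
crop(c['top'],(405,215,90,110),5,'top_g.png')
crop(c['side'],(210,180,140,80),5,'side_s.png')
crop(c['side'],(110,270,250,130),3,'side_c.png')
crop(c['top'],(110,60,240,190),3,'top_c.png')
E
```

```text
(no output)
```

View pics/side_g.png

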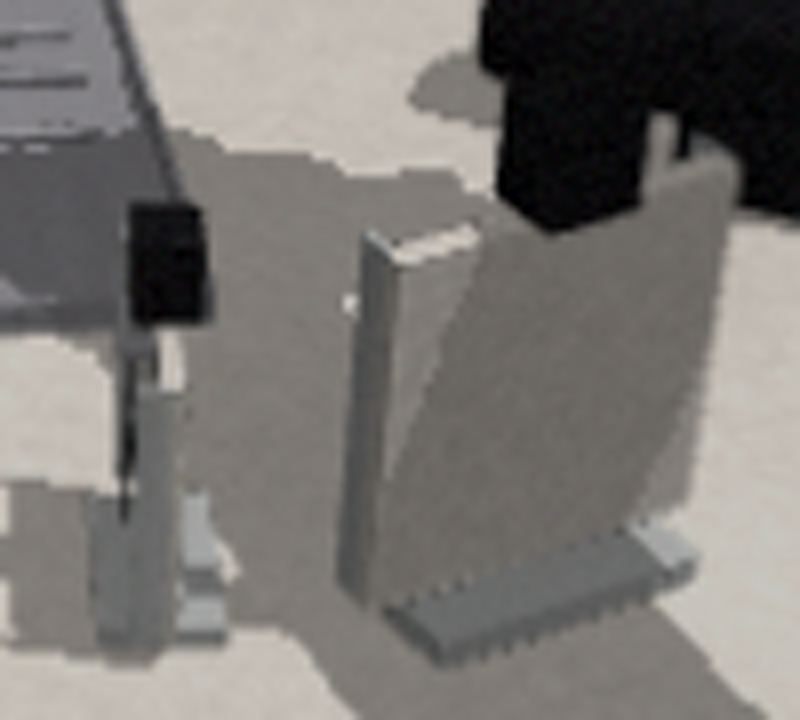

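View pics/top_g.png

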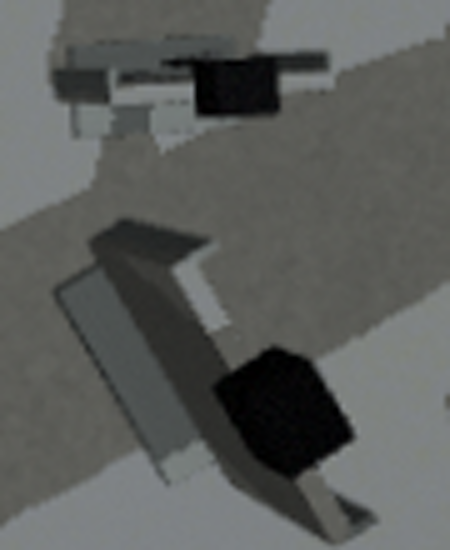

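View pics/side_s.png

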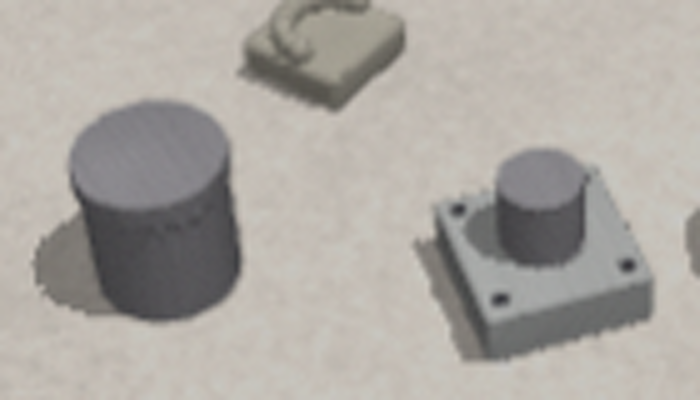

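View pics/side_c.png

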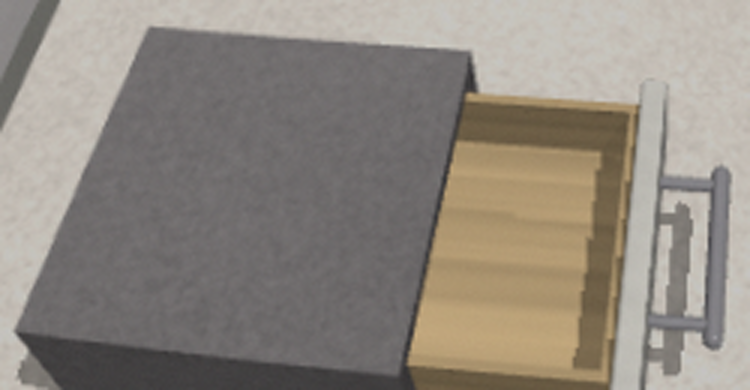

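View pics/top_c.png

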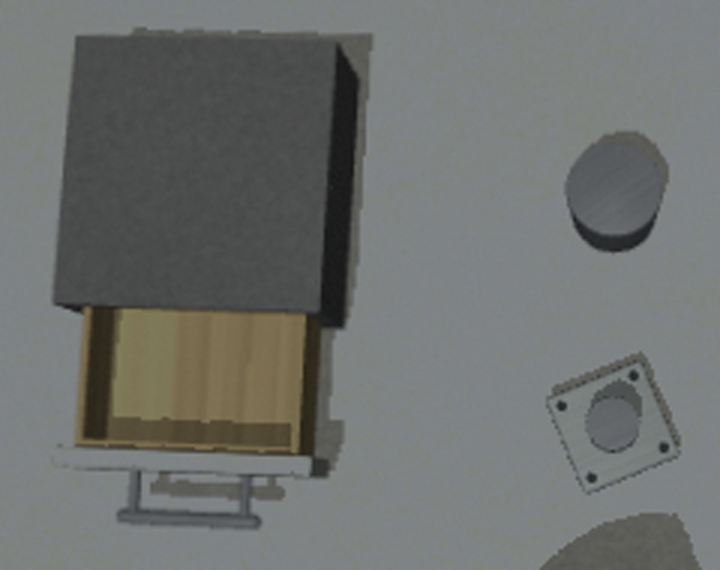

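```bash
python3 - <<'E'
from h import *
c=load('s0');S,T=c['side'],c['top']
np.set_printoptions(precision=4,suppress=True)
t3=lambda x,y:(110+(x)/3,60+(y)/3)
for n,p in dict(TL=(76,36),TR=(335,43),BL=(53,303),BR=(322,312)).items(): print(n,atz(T,t3(*p),.09))
sc=lambda x,y:(110+x/3,270+y/3)
print('cab BR tri',tri(T,t3(322,312),S,sc(470,52)), 'TR',tri(T,t3(335,43),S,sc(150,28)))
# side: image left=+x, top=-y(far)
print('handle far(-y) end',tri(T,t3(260,523),S,sc(722,172)),'near(+y)',tri(T,t3(120,516),S,sc(714,342)))
print('panel top far',tri(T,t3(311,460),S,sc(652,85)))
ss=lambda x,y:(210+x/5,180+y/5)
print('cap top',tri(T,t3(612,416),S,ss(540,178)),atz(T,t3(612,416),.068))
for p in [(547,400),(640,356),(680,448),(588,492)]: print('stand',atz(T,t3(*p),.03))
g=lambda x,y:(405+x/5,215+y/5); gs=lambda x,y:(330+x/8,90+y/8)
# gauge A grip top center etc
print('A grip +y,+x corner?',tri(T,g(197,60),S,gs(132,205)))
print('A grip +y,-x',tri(T,g(197,113),S,gs(205,205)))
for z in(.112,.144,.15):print(z,[atz(T,g(*p),z) for p in [(108,80),(330,72),(197,60),(279,57),(279,113),(197,115)]])
print('B grip top',[atz(T,g(*p),.18) for p in [(275,347),(352,435),(290,478),(213,385)]])
print('B plate top', tri(T,g(215,240),S,gs(735,155)),tri(T,g(340,540),S,gs(735,155)),tri(T,g(180,262),S,gs(400,262)),tri(T,g(215,240),S,gs(365,235)),tri(T,g(340,543),S,gs(735,160)))
E
```

```text
TL [0.8316 0.3662 0.09  ]
TR [0.8213 0.1682 0.09  ]
BL [0.6282 0.3753 0.09  ]
BR [0.619  0.1743 0.09  ]
cab BR tri (array([0.6205, 0.1756, 0.0843]), np.float64(0.0011436296592421075)) TR (array([0.8231, 0.169 , 0.0871]), np.float64(0.0013998808541576572))
handle far(-y) end (array([0.4664, 0.23  , 0.0468]), np.float64(0.0012445206695237885)) near(+y) (array([0.4715, 0.3365, 0.051 ]), np.float64(0.00017183331926053132))
panel top far (array([0.5111, 0.1859, 0.0706]), np.float64(0.002125685771566615))
cap top (array([ 0.541 , -0.0362,  0.0653]), np.float64(0.004609410100017139)) [ 0.5432 -0.0362  0.068 ]
stand [0.5585 0.0136 0.03  ]
stand [ 0.592  -0.0582  0.03  ]
stand [ 0.5207 -0.0883  0.03  ]
stand [ 0.4875 -0.0174  0.03  ]
A grip +y,+x corner? (array([ 0.478 , -0.2989,  0.1645]), np.float64(0.0014460744213600763))
A grip +y,-x (array([ 0.4558, -0.2981,  0.1654]), np.float64(0.0001678450163718718))
0.112 [array([ 0.4692, -0.2759,  0.112 ]), array([ 0.4712, -0.3741,  0.112 ]), array([ 0.4772, -0.3151,  0.112 ]), array([ 0.478 , -0.3514,  0.112 ]), array([ 0.4539, -0.3509,  0.112 ]), 
[... 306 characters left out ...]
([ 0.4715, -0.3599,  0.15  ]), array([ 0.4773, -0.3033,  0.15  ]), array([ 0.478 , -0.3382,  0.15  ]), array([ 0.455 , -0.3376,  0.15  ]), array([ 0.4547, -0.3028,  0.15  ])]
B grip top [array([ 0.363 , -0.3238,  0.18  ]), array([ 0.3271, -0.355 ,  0.18  ]), array([ 0.3108, -0.3293,  0.18  ]), array([ 0.3487, -0.2982,  0.18  ])]
B plate top (array([ 0.3525, -0.2827,  0.2007]), np.float64(0.11242763275855105)) (array([ 0.2787, -0.3601,  0.1522]), np.float64(0.0005495847372825601)) (array([ 0.3938, -0.2952,  0.1477]), np.float64(0.001265733466687347)) (array([ 0.4034, -0.3099,  0.1486]), np.float64(0.00035986892404837856)) (array([ 0.2776, -0.361 ,  0.15  ]), np.float64(0.0007573739657739071))
```

```bash
cat >> h.py <<'E'
from scipy.spatial.transform import Rotation as Ro
np.set_printoptions(precision=4,suppress=True)
def tool():
    o=bot.get_obs();return np.array(o['ee_pos']),Ro.from_euler('xyz',o['tcp_rot'],degrees=True),o
def rel(P,Rt,base=None):
    p,R,o=tool() if base is None else base
    print('turn',np.round((R.inv()*Rt).as_rotvec(degrees=True),2),'shift',np.round(R.inv().apply(np.array(P)-p),4))
def down(yaw): # tool x down, tool y along world y rotated by yaw
    y=Ro.from_euler('z',yaw,degrees=True).apply([0,1,0]);x=np.array([0,0,-1.]);return Ro.from_matrix(np.c_[x,y,np.cross(x,y)])
E
python3 - <<'E'
from h import *
c=load('s0');S,T=c['side'],c['top']
g=lambda x,y:(405+x/5,215+y/5); gs=lambda x,y:(330+x/8,90+y/8)
print('A top -y +x',tri(T,g(279,57),S,gs(132,203)),tri(T,g(279,113),S,gs(205,203)))
print('A bottom +y',tri(T,g(195,60),S,gs(132,318)),tri(T,g(197,115),S,gs(210,322)))
print('floor',tri(T,(180.3,190.4),S,(295.2,353.6)),atz(T,(180.3,190.4),.022))
p,R,o=tool();print(p,R.as_matrix(),o['q'])
for yw in(-2.6,177.4): rel([.5415,-.0365,.16],down(yw))
E
```

```text
A top -y +x (array([ 0.4781, -0.3415,  0.1404]), np.float64(0.00013431375493667432)) (array([ 0.4544, -0.3406,  0.1414]), np.float64(0.0005809559300903439))
A bottom +y (array([ 0.4773, -0.3138,  0.1134]), np.float64(0.00022382112366809041)) (array([ 0.4527, -0.3146,  0.1119]), np.float64(0.0018991049229523794))
floor (array([0.5653, 0.2744, 0.0281]), np.float64(0.004327765457300156)) [0.568  0.2764 0.022 ]
[ 0.2018 -0.5116  0.2503] [[ 0.      0.367  -0.9302]
 [-0.     -0.9302 -0.367 ]
 [-1.      0.      0.    ]] [-68.4694   4.9771  10.0785  95.0996  -0.0007  89.9981]
turn [-155.87    0.      0.  ] shift [ 0.0903 -0.3173 -0.4903]
turn [24.13  0.   -0.  ] shift [ 0.0903 -0.3173 -0.4903]
```

```bash
python3 -m handwheel '[[8,0,0,0,-0.035,-0.05,-1],[16,0,0,0,-0.07,-0.105,-1],[24,0,0,0,-0.105,-0.16,-1],[24,0,0,0,-0.14,-0.215,-1],[24,0,0,0,-0.175,-0.27,-1],[24,0,0,0,-0.21,-0.325,-1],[24,0,0,0,-0.245,-0.38,-1],[24,0,0,0.02,-0.28,-0.435,-1],[24,0,0,0.05,-0.317,-0.49,-1],[24,0,0,0.09,-0.317,-0.49,-1],[24,0,0,0.09,-0.317,-0.49,-1]]' 40
python3 - <<'E'
from h import *
c=snap('s1');crop(c['side'],(230,130,180,130),4,'s1.png');crop(c['top'],(230,140,160,120),4,'t1.png')
print(tool())
E
```

```text
time: 3.68
ee_pos: [0.5401, -0.0351, 0.156]
tcp_rot: [-2.4, 89.6, 175.3]
wrist_force: [-0.8, 0.0, -1.1]
opening: 0.0855
(array([ 0.5411, -0.0369,  0.1607]), Rotation.from_matrix(array([[-0.0006, -0.0425, -0.9991],
                            [-0.0002, -0.9991,  0.0425],
                            [-1.    ,  0.0002,  0.0006]])), {'time': 3.775, 'q': array([ -3.8998,   3.0794,  -1.8357,  85.1177,  -0.0141, 178.5354]), 'qd': array([-1.1274, -1.4463,  1.5749,  0.2417, -0.0637,  0.0505]), 'joint_efforts': array([  1.2542, -47.5213,  44.6396,  -0.2197,   0.0533,   0.0441]), 'ee_pos': array([ 0.5411, -0.0369,  0.1607]), 'tcp_rot': array([  21.8875,   89.9643, -160.5477]), 'wrist_force': array([ 0.4621, -0.5277,  0.9207]), 'torque': array([-0.0248, -0.0275, -0.0575]), 'opening': 0.0854971052728218})
```

View pics/s1.png

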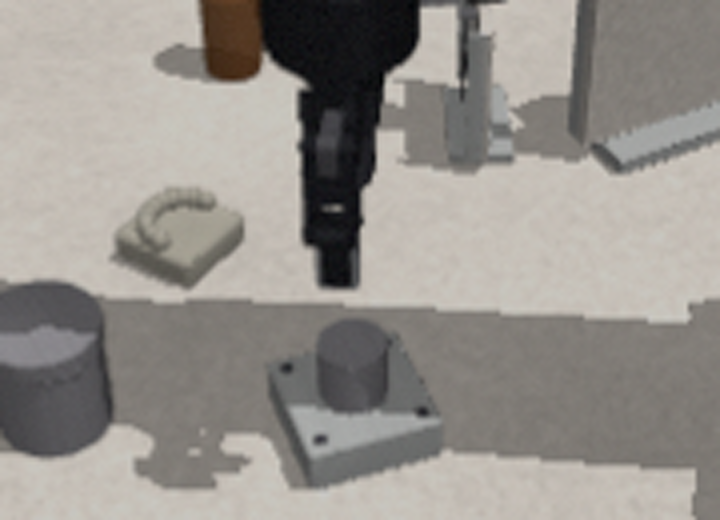

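View pics/t1.png

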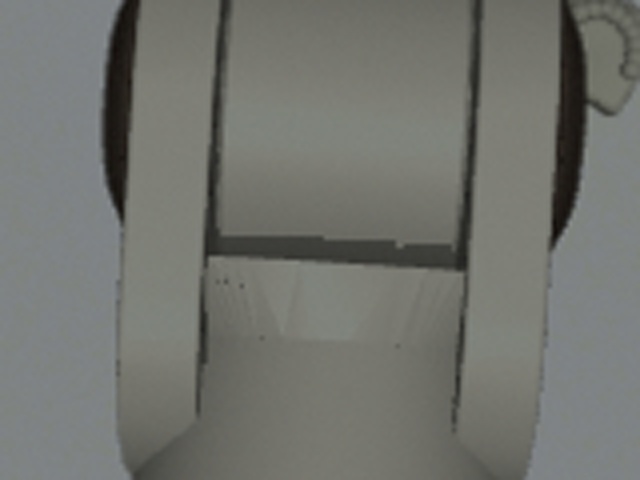

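```bash
python3 -m handwheel '[[0,0,0,0.05,0,0,-1],[0,0,0,0.085,0,0,-1],[0,0,0,0.102,0,0,-1],[0,0,0,0.102,0,0,-1],[0,0,0,0.102,0,0,0],[0,0,0,0.102,0,0,1],[0,0,0,0.102,0,0,1],[0,0,0,0.102,0,0,1],[0,0,0,0.102,0,0,1],[0,0,0,0.102,0,0,1]]' 40
```

```text
time: 5.03
ee_pos: [0.542, -0.0369, 0.0597]
tcp_rot: [178.1, 89.9, -4.3]
wrist_force: [-1.2, 0.3, 5.3]
opening: 0.0389
```

```bash
python3 -m handwheel '[[0,0,0,-0.03,0,0,1],[0,0,0,-0.08,0,0,1],[0,0,0,-0.11,0,0,1],[0,0,0,-0.11,0,0,1]]'; python3 - <<'E'
from h import *
c=bot.camera('side');crop(c,(230,130,180,130),4,'s2.png')
base=tool();print(base[0],base[1].as_matrix(),base[2]['q'],base[2]['opening'],base[2]['wrist_force'])
for z in(.16,.0525): rel([.568,.277,z],base[1]*Ro.from_euler('x',-40,degrees=True))
print([(np.round(np.array(d['centre'])*[640,400],1).tolist(),round(d['conf'],2)) for d in bot.tip_of('stud_top',c)])
E
```

```text
time: 5.52
ee_pos: [0.5425, -0.0369, 0.1712]
tcp_rot: [178.2, 89.7, -4.3]
wrist_force: [-0.1, 0.8, -1.6]
opening: 0.0391
[ 0.5418 -0.0369  0.1691] [[ 0.0019 -0.0429 -0.9991]
 [-0.0002 -0.9991  0.0429]
 [-1.      0.0001 -0.0019]] [ -3.8936   3.0352  -0.9541  85.9012  -0.0017 178.5672] 0.038719355969875635 [-0.6592  0.578  -0.9269]
turn [-40.   0.   0.] shift [ 0.0091 -0.3147 -0.0127]
turn [-40.   0.   0.] shift [ 0.1166 -0.3147 -0.0124]
[([316.3, 212.9], 0.42)]
```

View pics/s2.png

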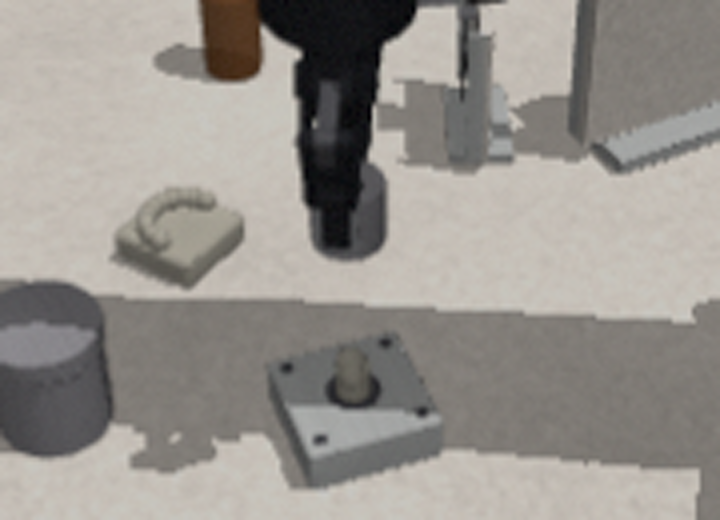

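```bash
python3 -m handwheel '[[-10,0,0,0,-0.05,-0.002,1],[-20,0,0,0,-0.11,-0.005,1],[-30,0,0,0,-0.17,-0.008,1],[-40,0,0,0,-0.23,-0.01,1],[-40,0,0,0,-0.29,-0.012,1],[-40,0,0,0.01,-0.3145,-0.0125,1],[-40,0,0,0.03,-0.3145,-0.0125,1],[-40,0,0,0.03,-0.3145,-0.0125,1]]'; python3 - <<'E'
from h import *
c=snap('s3');crop(c['side'],(200,260,200,140),4,'s3.png')
print(tool()[0],tool()[2]['q'])
E
```

```text
time: 6.62
ee_pos: [0.5661, 0.276, 0.1351]
tcp_rot: [-9.5, 89.7, -152.0]
wrist_force: [0.2, 0.1, -1.6]
opening: 0.039
[0.5671 0.276  0.1378] [ 25.9512  15.3913   9.5481  84.2358  -0.0083 168.4653]
```

View pics/s3.png

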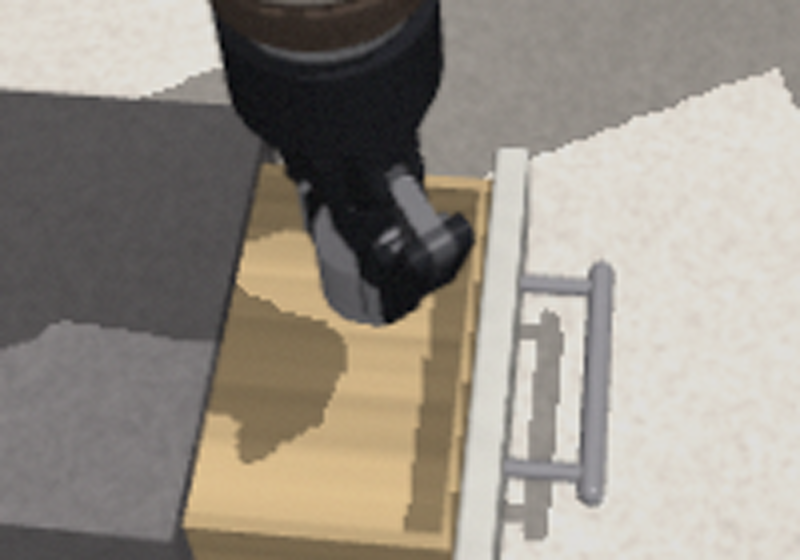

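```bash
python3 -m handwheel '[[0,0,0,0.04,0,0,1],[0,0,0,0.07,0,0,1],[0,0,0,0.083,0,0,1],[0,0,0,0.083,0,0,1],[0,0,0,0.083,0,0,1]]'; python3 -c "
from h import *
print(tool())"
```

```text
time: 7.35
ee_pos: [0.5682, 0.277, 0.0571]
tcp_rot: [169.2, 89.9, 26.8]
wrist_force: [1.1, 0.1, -0.8]
opening: 0.0389
(array([0.5682, 0.277 , 0.0571]), Rotation.from_matrix(array([[ 0.0021,  0.609 , -0.7932],
                            [ 0.0011, -0.7932, -0.609 ],
                            [-1.    ,  0.0004, -0.0023]])), {'time': 7.35, 'q': array([ 25.9878,  16.581 ,   2.0452,  75.3305,   0.0018, 168.4725]), 'qd': array([ 0.0748, -0.1819,  0.2066, -0.1592,  0.0218, -0.0348]), 'joint_efforts': array([ -0.083 , -63.8954,  45.7617,   0.0131,  -0.0028,  -0.0005]), 'ee_pos': array([0.5682, 0.277 , 0.0571]), 'tcp_rot': array([169.245 ,  89.8663,  26.7603]), 'wrist_force': array([ 1.1278,  0.0744, -0.7652]), 'torque': array([-0.0118, -0.0376, -0.0268]), 'opening': 0.038918124276198375})
```

```bash
python3 -m handwheel '[[0,0,0,0.003,0,0,1],[0,0,0,0.0045,0,0,1],[0,0,0,0.0045,0,0,1],[0,0,0,0.0045,0,0,0.0],[0,0,0,0.0045,0,0,-0.2],[0,0,0,0.0045,0,0,-0.2],[0,0,0,0.0045,0,0,-0.2],[0,0,0,-0.02,0,0,-0.2],[0,0,0,-0.06,0,0,-0.2],[0,0,0,-0.11,0,0,0.3]]'; python3 - <<'E'
from h import *
c=snap('s4');crop(c['side'],(200,260,200,140),4,'s4.png')
base=tool();print(base[0],base[2]['q'],base[2]['opening'])
E
```

```text
time: 8.6
ee_pos: [0.5668, 0.2765, 0.1656]
tcp_rot: [-11.7, 89.9, -154.2]
wrist_force: [0.7, 0.0, -0.2]
opening: 0.0342
[0.5691 0.2776 0.1716] [ 26.0037  15.1641  12.9955  87.3391  -0.0007 168.4726] 0.029910190498988118
```

View pics/s4.png

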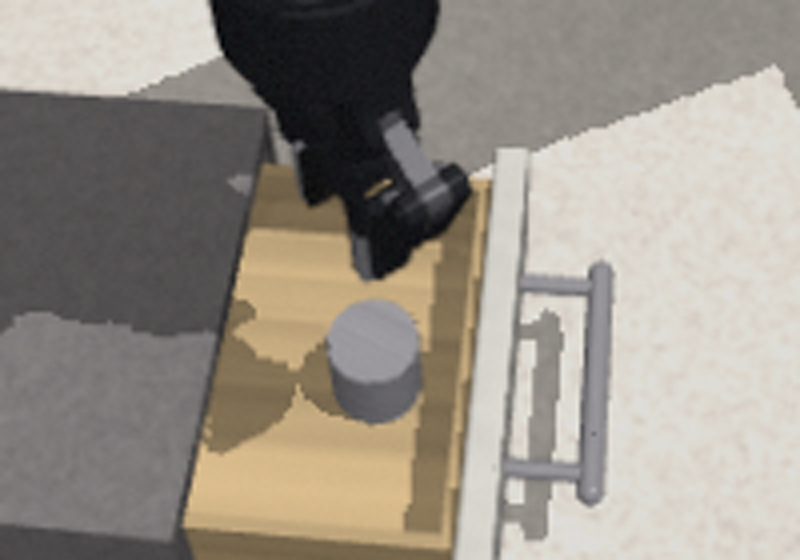

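```bash
python3 - <<'E'
from h import *
b=tool()
for P in ([.414,.2855,.17],[.414,.2855,.052],[.445,.284,.052],[.55,.2792,.052],[.41,.2855,.052]): rel(P,b[1]*Ro.from_euler('x',-15,degrees=True),b)
E
```

```text
turn [-15.  -0.  -0.] shift [ 0.0005 -0.1007  0.1182]
turn [-15.  -0.  -0.] shift [ 0.1185 -0.1009  0.1192]
turn [-15.  -0.  -0.] shift [ 0.1187 -0.0809  0.0955]
turn [-15.  -0.  -0.] shift [ 0.1195 -0.0131  0.0152]
turn [-15.  -0.  -0.] shift [ 0.1184 -0.1034  0.1224]
```

```bash
python3 -m handwheel '[[-5,0,0,0,-0.03,0.035,1],[-10,0,0,0,-0.065,0.078,1],[-15,0,0,0,-0.1,0.118,1],[-15,0,0,0.03,-0.101,0.119,1],[-15,0,0,0.08,-0.101,0.119,1],[-15,0,0,0.1185,-0.101,0.119,1],[-15,0,0,0.1185,-0.101,0.119,1],[-15,0,0,0.1185,-0.09,0.107,1],[-15,0,0,0.1185,-0.081,0.0955,1],[-15,0,0,0.1187,-0.073,0.087,1],[-15,0,0,0.119,-0.065,0.077,1],[-15,0,0,0.119,-0.057,0.067,1],[-15,0,0,0.119,-0.057,0.067,1]]'; python3 - <<'E'
from h import *
c=snap('s5');crop(c['side'],(200,260,200,140),4,'s5.png')
base=tool();print(base[0],base[1].as_matrix(),base[2]['q'],base[2]['wrist_force'])
E
```

```text
time: 10.32
ee_pos: [0.4804, 0.281, 0.0461]
tcp_rot: [61.8, 90.0, -65.7]
wrist_force: [-0.6, -0.1, -0.4]
opening: 0.0002
[0.4795 0.2811 0.0461] [[-0.0004  0.7935 -0.6085]
 [-0.0002 -0.6085 -0.7935]
 [-1.     -0.0001  0.0004]] [ 30.3788   6.8492 -10.5555  72.6197  -0.002  157.8606] [-1.0351  0.5003 -0.01  ]
```

View pics/s5.png

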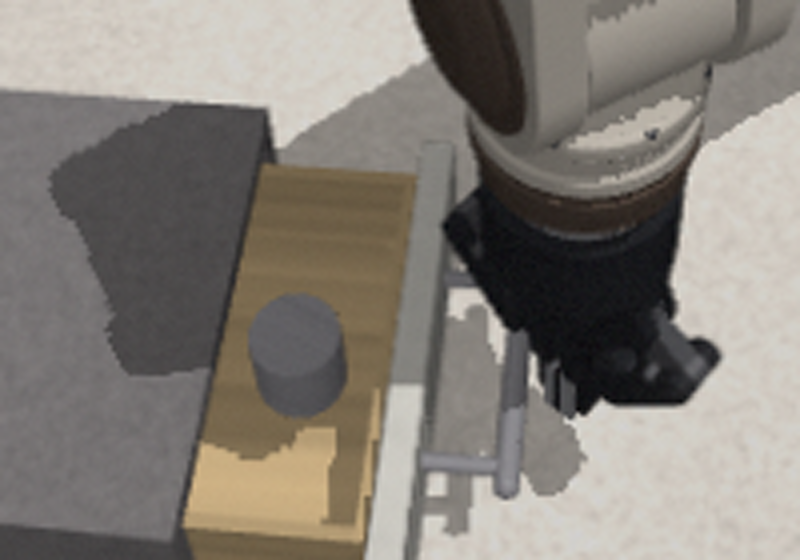

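```bash
python3 -m handwheel '[[0,0,0,0,0.012,-0.008,1],[0,0,0,0,0.024,-0.017,1],[0,0,0,0,0.036,-0.025,1],[0,0,0,0,0.045,-0.0315,1],[0,0,0,0,0.045,-0.0315,1]]'; python3 - <<'E'
from h import *
c=snap('s6');crop(c['side'],(200,260,200,140),4,'s6.png')
base=tool();print(base[0],base[2]['wrist_force'])
E
```

```text
time: 11.05
ee_pos: [0.5354, 0.2787, 0.0461]
tcp_rot: [129.1, 90.0, 1.6]
wrist_force: [-0.2, -0.1, -0.3]
opening: -0.0003
[0.5345 0.2788 0.0463] [ 0.7915  0.3656 -0.3908]
```

View pics/s6.png

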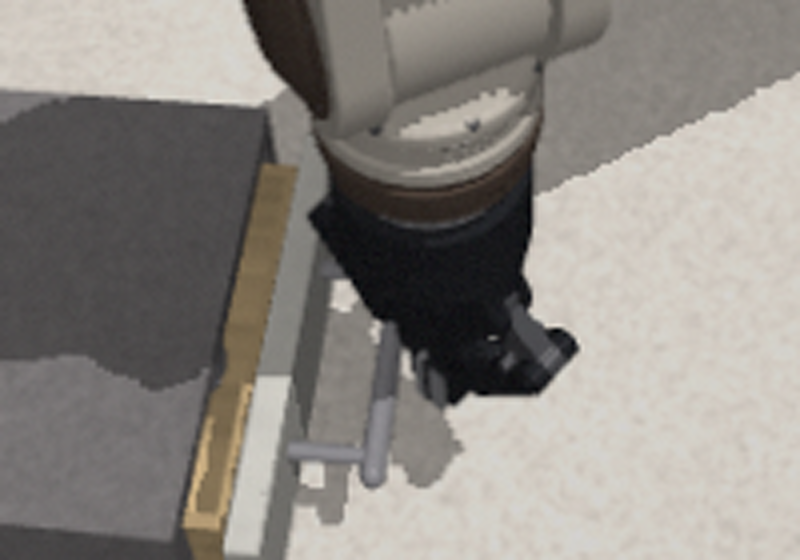

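```bash
python3 -m handwheel '[[0,0,0,0,0.006,-0.004,1],[0,0,0,0,0.0098,-0.0069,1],[0,0,0,0,0.0123,-0.0086,1],[0,0,0,0,0.0123,-0.0086,1]]'; python3 - <<'E'
from h import *
c=snap('s7');crop(c['side'],(200,260,200,140),4,'s7.png')
base=tool();print(base[0],base[2]['wrist_force'])
E
```

```text
time: 11.65
ee_pos: [0.5496, 0.2781, 0.0463]
tcp_rot: [135.0, 90.0, 7.5]
wrist_force: [-0.1, -1.0, 0.0]
opening: 0.0
[0.5495 0.2782 0.0463] [ 0.5098  0.634  -0.5446]
```

View pics/s7.png

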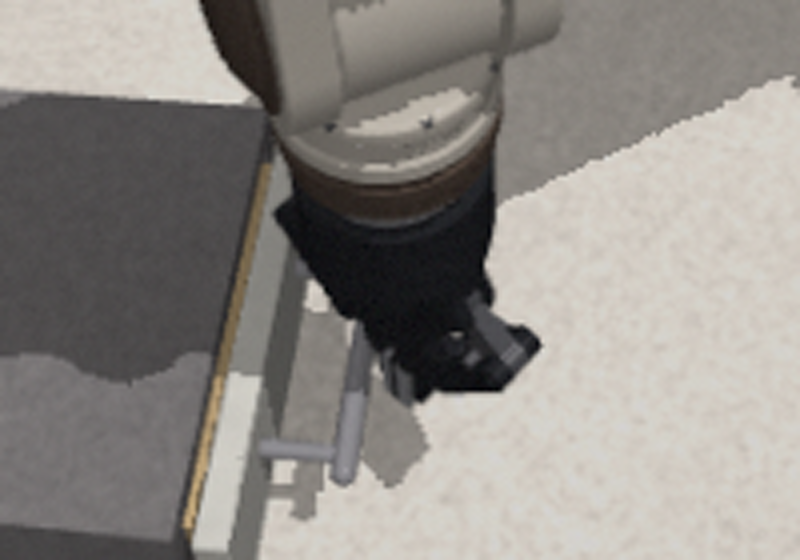

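```bash
python3 -m handwheel '[[0,0,0,0,0.002,-0.0014,1],[0,0,0,0,0.0033,-0.0023,1],[0,0,0,0,0.0045,-0.0032,1],[0,0,0,0,0.0045,-0.0032,1]]'; python3 - <<'E'
from h import *
c=snap('s8');crop(c['side'],(200,260,120,140),5,'s8.png')
base=tool();print(base[0],base[2]['wrist_force'])
E
```

```text
time: 12.25
ee_pos: [0.5546, 0.2779, 0.0462]
tcp_rot: [-47.1, 90.0, -174.6]
wrist_force: [-3.5, -0.3, 0.7]
opening: 0.0003
[0.5547 0.2779 0.0462] [-3.0117  0.0534  0.3647]
```

View pics/s8.png

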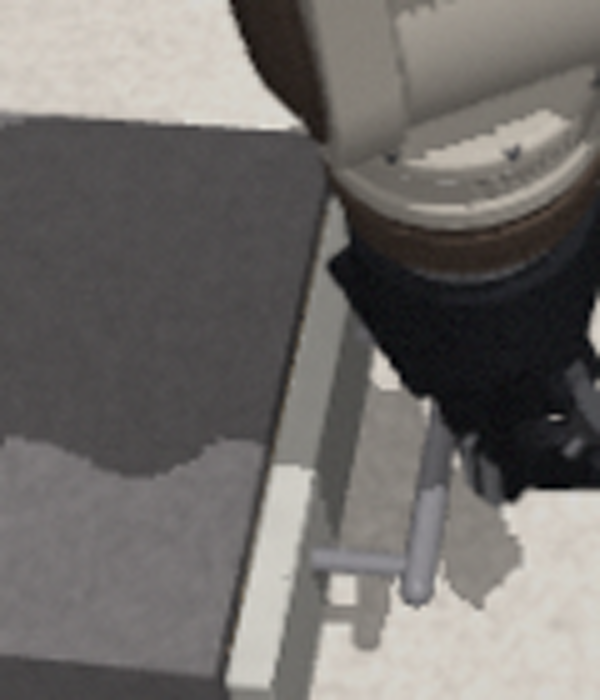

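```bash
python3 -m handwheel '[[0,0,0,0,0.0012,-0.0009,1],[0,0,0,0,0.0025,-0.0017,1],[0,0,0,0,0.0025,-0.0017,1],[0,0,0,0,0.0025,-0.0017,1]]'; python3 -c "
from h import *
b=tool();print(b[0],b[2]['wrist_force'])"
```

```text
time: 12.85
ee_pos: [0.5556, 0.2778, 0.046]
tcp_rot: [-51.1, 89.7, -178.5]
wrist_force: [-15.4, 0.6, 5.8]
opening: -0.0001
[0.5556 0.2778 0.046 ] [-15.4385   0.6218   5.8434]
```

```bash
python3 -m handwheel '[[0,0,0,0,-0.03,0.02,1],[0,0,0,-0.01,-0.05,0.035,1],[0,0,0,-0.06,-0.06,0.042,1],[0,0,0,-0.12,-0.06,0.042,0],[0,0,0,-0.17,-0.06,0.042,-1]]'; python3 - <<'E'
from h import *
c=snap('s9');crop(c['side'],(100,260,260,140),3,'s9.png');crop(c['top'],(110,60,240,190),3,'t9.png')
b=tool();print(b[0],b[2]['q'])
print(down(181.2).as_matrix())
rel([.466,-.3275,.215],down(181.2),b)
E
```

```text
time: 13.48
ee_pos: [0.485, 0.281, 0.2191]
tcp_rot: [148.2, 89.8, 20.7]
wrist_force: [0.4, 0.4, 0.2]
opening: 0.0362
[0.4866 0.2818 0.2229] [ 30.0876   5.61     7.7123  91.5248  -0.0229 157.5616]
[[ 0.      0.0209 -0.9998]
 [ 0.     -0.9998 -0.0209]
 [-1.      0.      0.    ]]
turn [51.33 -0.6   0.01] shift [0.0049 0.3543 0.4962]
```

View pics/s9.png

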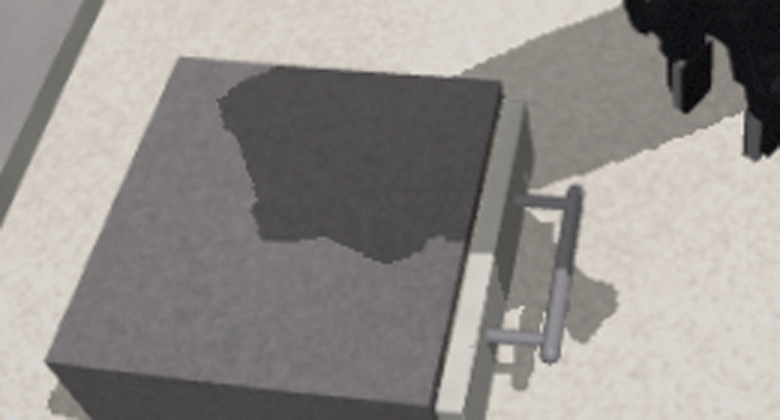

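View pics/t9.png

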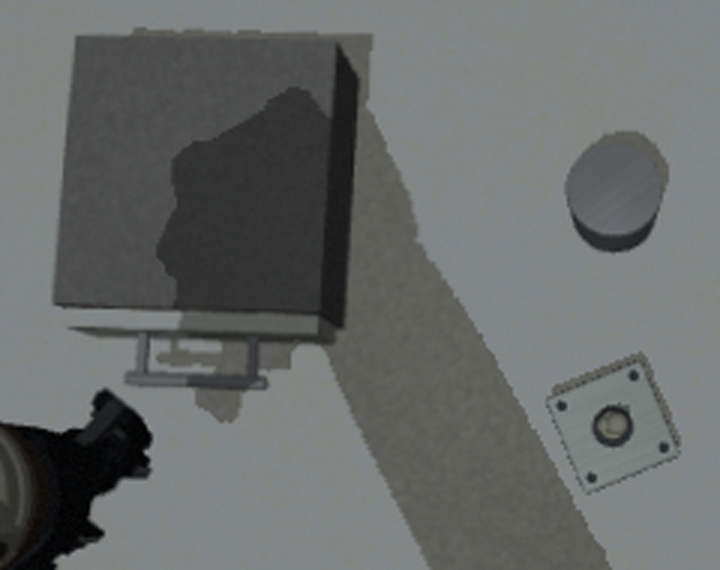

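```bash
python3 -m handwheel '[[10,0,0,0,0.03,0.045,-1],[20,0,0,0,0.065,0.09,-1],[30,0,0,0,0.1,0.14,-1],[40,0,0,0,0.135,0.19,-1],[51.3,0,0,0,0.17,0.24,-1],[51.3,0,0,0,0.205,0.29,-1],[51.3,0,0,0,0.24,0.34,-1],[51.3,0,0,0,0.275,0.385,-1],[51.3,0,0,0,0.31,0.43,-1],[51.3,0,0,0,0.34,0.47,-1],[51.3,-0.6,0,0.005,0.354,0.496,-1],[51.3,-0.6,0,0.005,0.354,0.496,-1],[51.3,-0.6,0,0.005,0.354,0.496,-1]]' 60
python3 - <<'E'
from h import *
c=snap('s10');crop(c['side'],(300,70,140,110),5,'s10.png');crop(c['top'],(390,200,110,130),4,'t10.png')
b=tool();print(b[0],b[1].as_matrix(),b[2]['q'])
rel([.466,-.3275,.128],down(181.2),b)
d=load('s9');crop(d['top'],(285,170,60,60),10,'t9s.png');crop(d['side'],(285,190,70,70),9,'s9s.png')
E
```

```text
time: 15.2
ee_pos: [0.464, -0.3278, 0.2111]
tcp_rot: [24.5, 89.4, -154.3]
wrist_force: [-0.3, 0.2, -0.2]
opening: 0.0853
[ 0.4642 -0.3273  0.2116] [[-0.0085  0.0225 -0.9997]
 [-0.0048 -0.9997 -0.0224]
 [-1.      0.0046  0.0087]] [-34.9459   7.0616   8.0381  91.2208  -0.5057 143.7677]
turn [ 0.09  0.5  -0.26] shift [ 0.0835 -0.0001 -0.0025]
```

View pics/s10.png

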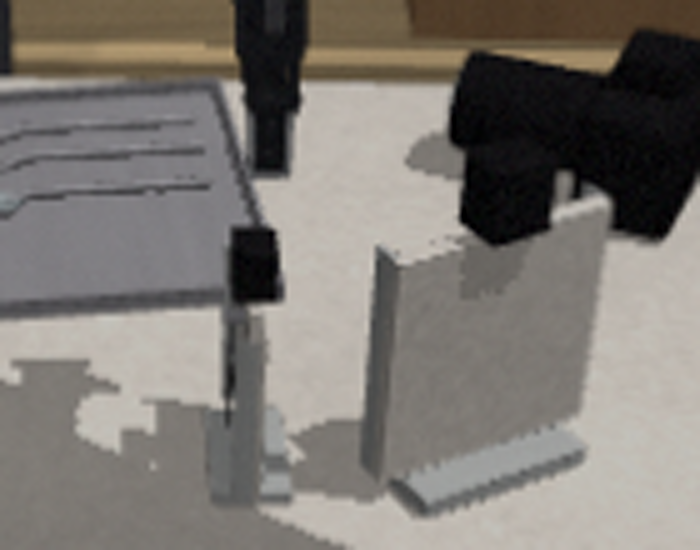

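View pics/t10.png

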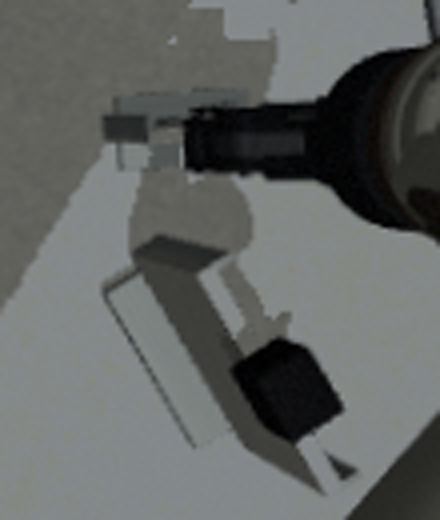

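View pics/t9s.png

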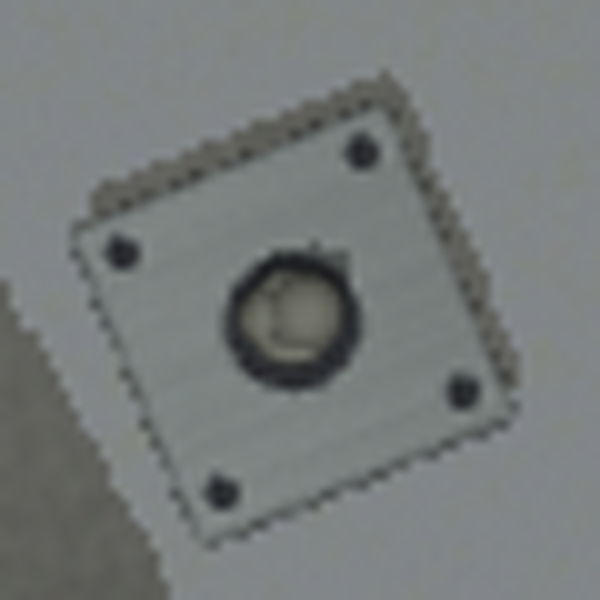

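View pics/s9s.png

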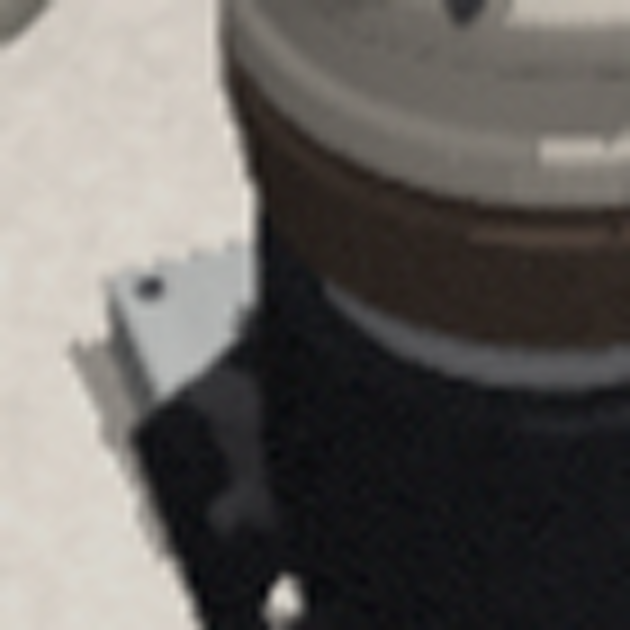

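```bash
python3 -m handwheel '[[0,0.5,-0.3,0.03,0,-0.002,-1],[0,0.5,-0.3,0.06,0,-0.0025,-1],[0,0.5,-0.3,0.075,0,-0.0025,-1],[0,0.5,-0.3,0.075,0,-0.0025,-1],[0,0.5,-0.3,0.075,0,-0.0025,0.2],[0,0.5,-0.3,0.075,0,-0.0025,0.6],[0,0.5,-0.3,0.075,0,-0.0025,1],[0,0.5,-0.3,0.075,0,-0.0025,1],[0,0.5,-0.3,0.075,0,-0.0025,1],[0,0.5,-0.3,0.075,0,-0.0025,1]]' 60
python3 - <<'E'
from h import *
c=snap('s11');crop(c['side'],(300,70,140,110),5,'s11.png')
b=tool();print(b[0],b[1].as_matrix(),b[2]['q'],b[2]['wrist_force'],b[2]['opening'])
T=load('s9')['top']
for p in [(305,312),(295,320)]: print(atz(T,(285+p[0]/10,170+p[1]/10),.058))
for p in [(75,230),(390,100),(517,405),(210,545),(122,252),(362,152),(462,392),(222,492)]: print(atz(T,(285+p[0]/10,170+p[1]/10),.03)[:2])
E
```

```text
time: 16.55
ee_pos: [0.4661, -0.3283, 0.1369]
tcp_rot: [-124.4, 89.9, 56.8]
wrist_force: [-1.1, 3.6, 5.8]
opening: 0.0267
[ 0.466  -0.3283  0.1369] [[ 0.0005  0.0216 -0.9998]
 [ 0.0008 -0.9998 -0.0216]
 [-1.     -0.0008 -0.0006]] [-35.187    6.9554  -0.3099  82.7357   0.0546 143.5732] [-0.2631  2.317   5.8684] 0.027155014381622117
[ 0.5381 -0.0395  0.058 ]
[ 0.5364 -0.0372  0.058 ]
[0.5592 0.0133]
[ 0.5889 -0.0597]
[ 0.518  -0.0884]
[ 0.4864 -0.0174]
[0.5541 0.0024]
[ 0.5769 -0.0531]
[ 0.5211 -0.0757]
[ 0.4985 -0.0202]
```

View pics/s11.png

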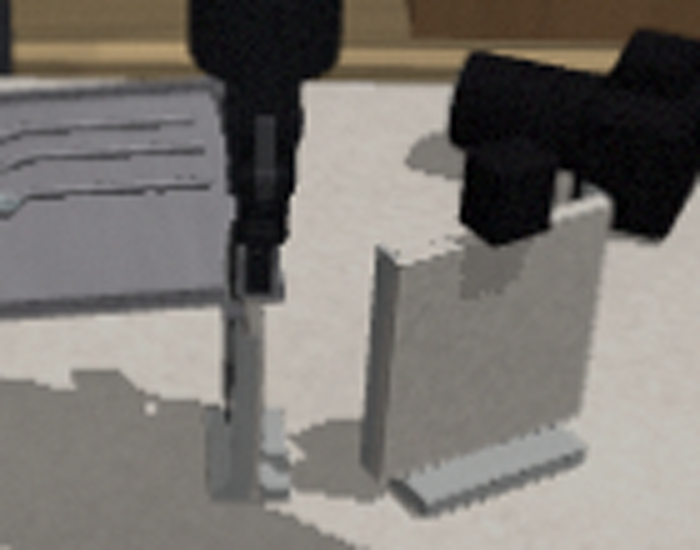

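```bash
python3 -m handwheel '[[0,0,0,-0.02,0,0,1],[0,0,0,-0.06,0,0,1],[0,0,0,-0.11,0,0,1],[-10,0,0,-0.15,-0.03,-0.01,1],[-20,0,0,-0.18,-0.08,-0.01,1],[-30,0,0,-0.2,-0.135,-0.02,1],[-40,0,0,-0.22,-0.19,-0.02,1],[-50,0,0,-0.24,-0.245,-0.02,1],[-60,0,0,-0.26,-0.3,-0.03,1],[-70,0,0,-0.28,-0.355,-0.03,1],[-80,0,0,-0.3,-0.41,-0.03,1],[-90,0,0,-0.32,-0.465,-0.04,1],[-90,0,0,-0.335,-0.515,-0.045,1],[-90,0,0,-0.345,-0.56,-0.047,1],[-90,0,0,-0.353,-0.59,-0.047,1],[-90,0,0,-0.353,-0.607,-0.047,1],[-90,0,0,-0.353,-0.607,-0.047,1],[-90,0,0,-0.353,-0.607,-0.047,1]]'
python3 - <<'E'
from h import *
c=snap('s12');save(c['side'],'s12.png')
b=tool();print(b[0],b[1].as_matrix(),b[2]['q'],b[2]['wrist_force'],b[2]['opening'])
E
```

```text
time: 18.9
ee_pos: [0.4977, 0.277, 0.4856]
tcp_rot: [125.9, 89.8, 37.1]
wrist_force: [-0.4, -0.7, -4.8]
opening: 0.0272
[0.4977 0.2768 0.4861] [[ 0.0037  0.9998  0.0203]
 [ 0.0028  0.0203 -0.9998]
 [-1.      0.0038 -0.0028]] [ 29.0649  28.1318  68.869  130.4725   0.0393 117.904 ] [ 0.2364  0.0921 -4.168 ] 0.027103760391150655
```

View pics/s12.png

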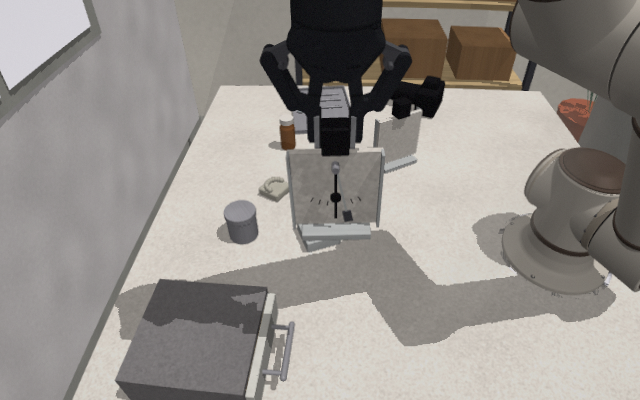

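```bash
python3 - <<'E'
from h import *
bot.camera('top');bot.camera('top')
for k in range(2):
    c=bot.camera('side')
crop(c,(280,80,115,170),3,'x.png')
crop(c,(280,140,110,110),7,'s13.png'); pickle.dump(dict(c),open('s13.pkl','wb'))
for n in('pointer_tip','mark_tip','gauge'): print(n,[(np.round(np.array(d['centre'])*[640,400],1).tolist(),round(d['conf'],2)) for d in bot.tip_of(n,c)])
p,R,o=tool();print(o['time'],p)
G=np.c_[-R.as_matrix()[:,2],-R.as_matrix()[:,1],-R.as_matrix()[:,0]]
org=p+R.as_matrix()[:,0]*.1369
f=lambda X:proj(c,org+G@np.array(X))[0]
print(G,'pivot',f([.011,0,.097]),'tip0',f([.011,0,.025]),'foot',f([.022,-.04,.01]),f([.022,.04,.01]),'platetop',f([.004,-.05,.112]),f([.004,.05,.112]))
for a in(.15,.2,.25,.3,.35,.4): print(a,f([.011,.072*np.sin(a),.097-.072*np.cos(a)]))
E
```

```text
pointer_tip [([332.8, 219.2], 0.48)]
mark_tip [([347.9, 218.3], 0.44)]
gauge [([391.7, 163.7], 0.77), ([337.3, 225.4], 0.73), ([210.1, 357.6], 0.55)]
19.35 [0.4979 0.2778 0.4857]
[[-0.0212 -0.9998 -0.0036]
 [ 0.9998 -0.0212 -0.0031]
 [ 0.003  -0.0037  1.    ]] pivot [334.1415 168.0869] tip0 [333.4772 218.4614] foot [298.4807 234.1443] [368.1975 234.8872] platetop [285.3109 151.8178] [383.417  152.6452]
0.15 [342.9175 218.0472]
0.2 [346.0421 217.6823]
0.25 [349.1461 217.2045]
0.3 [352.224  216.6143]
0.35 [355.27   215.9122]
0.4 [358.2785 215.0991]
```

View pics/s13.png

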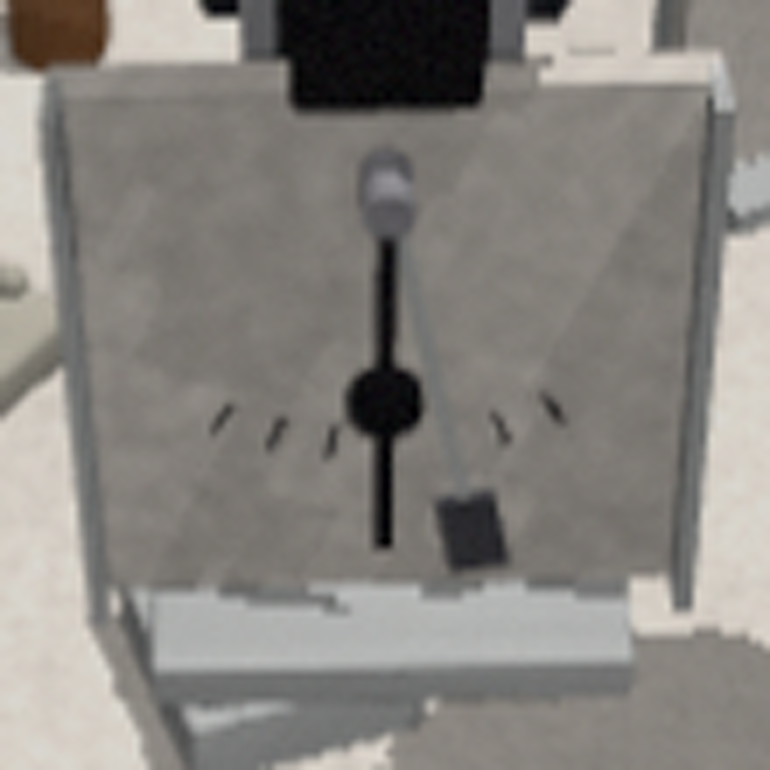

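```bash
python3 -m handwheel '[[0,0,4,0.005,0,0,1],[0,0,8,0.01,0,0,1],[0,0,11.5,0.01,0,0,1],[0,0,11.5,0.01,0,0,1],[0,0,11.5,0.01,0,0,1],[0,0,11.5,0.01,0,0,1],[0,0,11.5,0.01,0,0,1],[0,0,11.5,0.01,0,0,1],[0,0,11.5,0.01,0,0,1],[0,0,11.5,0.01,0,0,1],[0,0,11.5,0.01,0,0,1],[0,0,11.5,0.01,0,0,1]]'
python3 - <<'E'
from h import *
c=bot.camera('side')
crop(c,(280,140,110,110),7,'s14.png'); pickle.dump(dict(c),open('s14.pkl','wb'))
p,R,o=tool();print(o['time'],p,R.as_matrix(),o['q'],o['wrist_force'])
E
```

```text
time: 20.85
ee_pos: [0.4979, 0.2781, 0.4757]
tcp_rot: [90.8, 78.3, 2.1]
wrist_force: [-0.3, 0.0, -4.8]
opening: 0.0271
20.9 [0.4979 0.2781 0.4757] [[ 0.2029  0.979   0.0215]
 [ 0.0073  0.0205 -0.9998]
 [-0.9792  0.203  -0.003 ]] [ 31.8838  10.434   42.3583 111.728   -5.792  120.15  ] [-0.4918 -0.0341 -4.2633]
```

View pics/s14.png

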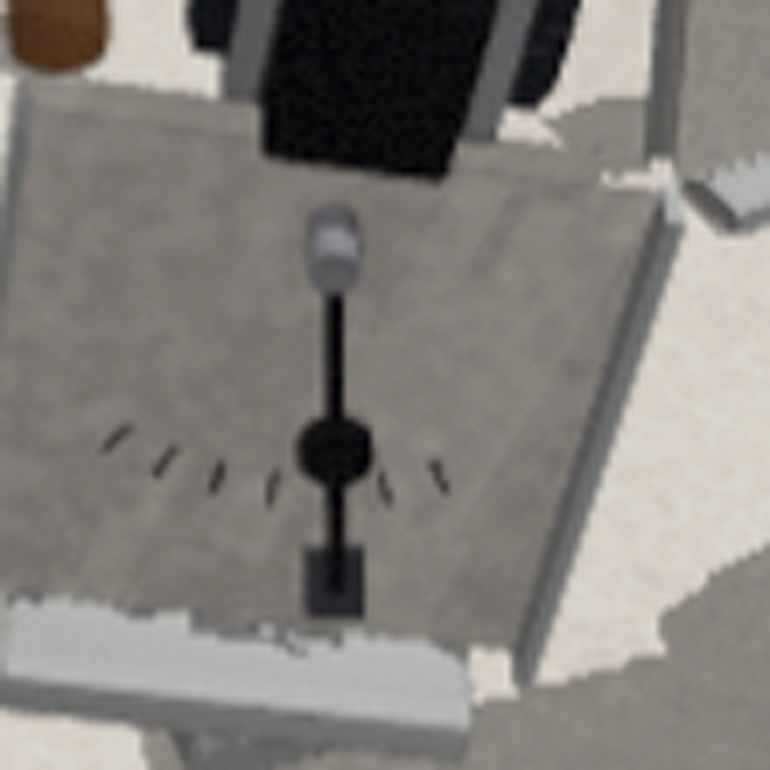

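```bash
python3 - <<'E'
from h import *
c=pickle.load(open('s14.pkl','rb'))
g=cv2.cvtColor(c['frame'],cv2.COLOR_RGB2GRAY)
print(g[208:231,320:336])
E
```

```text
[[110 119 126 105  74  39  17  18   5  13  39  71 101 119  66 119]
 [119 123 124 125 113  97  47  20  12  54  93 114 118 119  75 104]
 [126 128 123 122 122 125  70  15  12  85 119 121 116 121  86  73]
 [129 127 121 119 117 119  69  20   3  87 120 120 117 121 104  78]
 [126 124 122 119 117 118  72  26   6  86 121 126 120 117 125 107]
 [126 119 118 117 117 117  83  31  14  86 121 131 124 124 125 130]
 [122 116 115 117 117 118  81  31   6  87 123 129 125 127 127 129]
 [117 116 115 117 122 125  86  33  12  89 122 126 124 125 126 128]
 [117 115 114 117 125 128  88  36  12  88 122 126 124 125 125 127]
 [119 115 115 107 112 114  76  31  16  76 103 106 123 125 125 127]
 [117 117 116  86  73  69  46  21  13  45  60  62 116 126 125 129]
 [119 118 119  79  48  45  31  17   7  34  44  45 115 127 129 128]
 [116 119 121  81  48  41  28  16  13  30  40  43 119 131 130 128]
 [114 116 123  83  47  41  33  18  11  32  39  41 120 135 134 133]
 [115 116 119  81  50  39  31  11  14  29  39  42 118 133 134 131]
 [115 118 121  79  46  42  30  15  12  35  40  43 115 130 132 130]
 [116 119 120  81  50  42  33  25  21  33  41  42 112 127 129 127]
 [118 117 117  78  47  43  39  36  39  41  41  45 113 128 127 125]
 [119 115 116  83  48  42  40  41  40  40  42  40 114 126 126 125]
 [118 116 115  90  55  40  42  41  40  41  43  41 113 126 127 127]
 [114 110 114 103  87  83  83  84  83  87  87  87 116 124 127 128]
 [112 113 114 118 109 108 109 112 115 124 127 131 124 125 124 126]
 [115 143 125 116 107 107 107 111 115 153 157 159 137 134 143 135]]
```

```bash
python3 - <<'E'
from h import *
p,R,o=b=tool()
for P in ([.5095,-.0407,.25],[.5095,-.0407,.206]): rel(P,R,b)
d=load('s9');c2=pickle.load(open('s13.pkl','rb'))
print(tri(d['top'],(315.5,201.2),d['side'],(316.3,212.9)), proj(d['side'],[.5391,-.0397,.058]))
print('canister',atz(d['top'],(313.2,129.2),0), 'R^T z', R.inv().apply([0,0,-1]))
E
```

```text
turn [0. 0. 0.] shift [ 0.221  -0.041   0.3197]
turn [0. 0. 0.] shift [ 0.264  -0.0499  0.3198]
(array([ 0.54  , -0.0394,  0.0701]), np.float64(0.005193334124117054)) [[317.9829 216.812 ]]
canister [ 0.7156 -0.0355  0.    ] R^T z [ 0.9792 -0.203   0.003 ]
```

```bash
python3 -m handwheel '[[0,0,0,0.03,-0.005,0.03,1],[0,0,0,0.065,-0.012,0.075,1],[0,0,0,0.1,-0.018,0.125,1],[0,0,0,0.135,-0.025,0.175,1],[0,0,0,0.165,-0.03,0.225,1],[0,0,0,0.19,-0.035,0.27,1],[0,0,0,0.21,-0.039,0.305,1],[0,0,0,0.225,-0.042,0.3197,1],[0,0,0,0.245,-0.046,0.3197,1],[0,0,0,0.264,-0.05,0.3197,1],[0,0,0,0.264,-0.05,0.3197,1],[0,0,0,0.264,-0.05,0.3197,1]]'
python3 - <<'E'
from h import *
c=snap('s15')
crop(c['side'],(260,120,130,130),6,'s15.png')
p,R,o=b=tool();print(o['time'],p,R.as_matrix(),o['q'],o['wrist_force'])
rel([.5095,-.0407,.194],R,b)
E
```

```text
time: 22.4
ee_pos: [0.5097, -0.0403, 0.207]
tcp_rot: [90.8, 78.2, 2.1]
wrist_force: [0.1, -0.3, -4.8]
opening: 0.0271
22.5 [ 0.5099 -0.0404  0.2072] [[ 0.2044  0.9786  0.0218]
 [ 0.0072  0.0208 -0.9998]
 [-0.9789  0.2045 -0.0028]] [ -5.3088 -12.4277 -12.1514  78.5693   1.4965  83.6107] [ 0.7617 -0.4476 -5.2672]
turn [0. 0. 0.] shift [ 0.0128 -0.0031  0.0003]
```

View pics/s15.png

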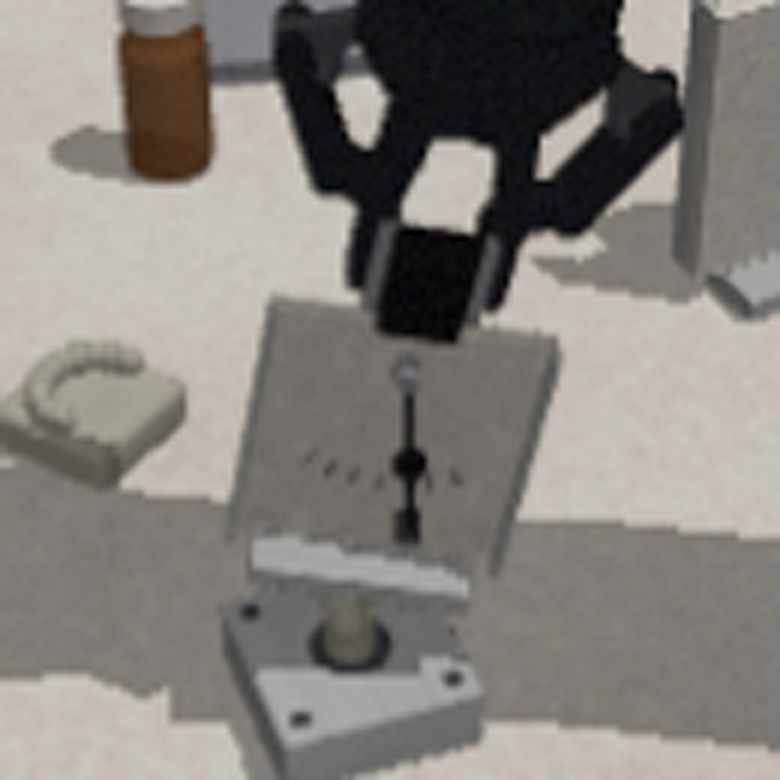

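```bash
python3 -m handwheel '[[0,0,0,0.007,-0.0015,0,1],[0,0,0,0.0108,-0.0022,0,1],[0,0,0,0.0128,-0.0027,0,1],[0,0,0,0.0128,-0.0027,0,1]]'; python3 -c "
from h import *
b=tool();print(b[0],b[2]['wrist_force'])"
python3 -m handwheel '[[0,0,0,0.001,-0.0002,0,1],[0,0,0,0.0015,-0.0003,0,1],[0,0,0,0.0015,-0.0003,0,1],[0,0,0,0.0015,-0.0003,0,1]]'; python3 -c "
from h import *
b=tool();print(b[0],b[2]['wrist_force'])"
```

```text
time: 23.0
ee_pos: [0.5093, -0.0406, 0.1927]
tcp_rot: [90.8, 78.3, 2.1]
wrist_force: [1.0, -0.3, -4.4]
opening: 0.0271
[ 0.5093 -0.0406  0.1927] [ 0.9948 -0.2688 -4.3584]
time: 23.5
ee_pos: [0.5094, -0.0406, 0.1914]
tcp_rot: [90.8, 78.3, 2.1]
wrist_force: [-0.6, 0.6, -3.9]
opening: 0.0272
[ 0.5094 -0.0406  0.1914] [-0.6137  0.5563 -3.9441]
```

```bash
python3 -m handwheel '[[0,0,0,0.001,-0.0002,0,1],[0,0,0,0.0019,-0.0004,0,1],[0,0,0,0.0019,-0.0004,0,1],[0,0,0,0.0019,-0.0004,0,1]]'; cat > av.py <<'E'
from h import *
F=[];
for i in range(6):
    c=bot.camera('side');b=tool();F.append(b[2]['wrist_force'])
print(b[2]['time'],b[0],np.degrees(np.arcsin(b[1].as_matrix()[2,1])),np.mean(F,0),np.std(F,0),b[2]['torque'])
E
python3 av.py
```

```text
time: 24.0
ee_pos: [0.5094, -0.0406, 0.1896]
tcp_rot: [90.8, 78.3, 2.0]
wrist_force: [-0.8, 0.4, -3.4]
opening: 0.027
24.3 [ 0.5095 -0.0405  0.1895] 11.716788311774067 [ 0.064   0.0441 -2.7744] [0.6828 0.3744 0.3912] [-0.0339  0.2255  0.0193]
```

```bash
python3 -m handwheel '[[0,0,0,0.001,-0.0002,0,1],[0,0,0,0.001,-0.0002,0,1],[0,0,0,0.001,-0.0002,0,1],[0,0,0,0.001,-0.0002,0,1]]'; python3 av.py; python3 - <<'E'
from h import *
c=snap('s16')
crop(c['side'],(280,170,75,75),10,'s16.png');crop(c['top'],(250,140,130,110),5,'t16.png')
print(cv2.cvtColor(c['side']['frame'],cv2.COLOR_RGB2GRAY)[196:216,318:338])
E
```

```text
time: 24.8
ee_pos: [0.5094, -0.0406, 0.1885]
tcp_rot: [90.8, 78.3, 2.1]
wrist_force: [0.3, -1.1, -1.2]
opening: 0.027
25.1 [ 0.5094 -0.0405  0.1885] 11.711837726590703 [ 0.5168 -0.3109 -2.0529] [0.3148 0.7863 0.3827] [-0.1036  0.1854 -0.0467]
[[112 110 109 108 108 108 108 110 108  62  36  94 108 108 107 106 109 109
  109 110]
 [111 109 109 109 111 111 111 111 109  62  35  93 108 107 108 107 109 109
  110 109]
 [108 108 109 108 109 111 111 112 109  65  38  95 108 109 109 108 107 107
  109 110]
 [109 108 111 109 108 111 110 110 110  75  40  97 107 108 105 106 108 106
  106 108]
 [109 110 111 108 108 110 109 109 113  70  40  87 105 109 111 108 108 107
  108 109]
 [111 109 110 110 109 110 111 104  93  50  26  55  87 109 111 109 110 107
  108 109]
 [110 111 108 109 109 108 111  81  31  17  15   8  40 102 112 110 112 111
  109 110]
 [107 108 111 110 109 108 107  59  19  15   9  10   7  97 109 112 111 114
  110 108]
 [106  95 105 112 111 103 107  69  23   7   8   9  23  99 108 106 109 103
  109 106]
 [ 99  78 102 111 111  87 106  92  46  18  10  35  54  86 107 111 110  85
   93 106]
 [ 88  95 109 112 113  84 103 108  84  48  23  74  90  69 106 113 109  90
   83 106]
 [100 112 113 113 112  99 107 109 110  71  38  97 108  91 100 111 109 109
  100 107]
 [111 110 108 105 109 107 110 107 109  71  42  99 109 109 101 109 110 111
  111 113]
 [112 109 108 106 109 109 109 107 108  71  39 100 108 110 111 111 112 111
  113 112]
 [108 109 107 109 111 109 108 103 100  68  37  87 107 108 112 113 112 111
  111 113]
 [111 108 109 111 111 111 108  90  69  50  29  56  94 107 111 109 111 109
  111 112]
 [110 111 109 108 110 107 108  85  47  28  18  30  83 108 109 110 110 108
  109 110]
 [108 108 109 108 108 107 109  89  51  24  22  28  83 110 111 109 108 106
  108 107]
 [106 106 108 108 109 108 111  95  54  26  21  33  82 106 108 107 108 106
  109 105]
 [107 107 105 109 110 108 109  96  53  34  31  37  82 103 109 107 108 109
  111 109]]
```

View pics/s16.png

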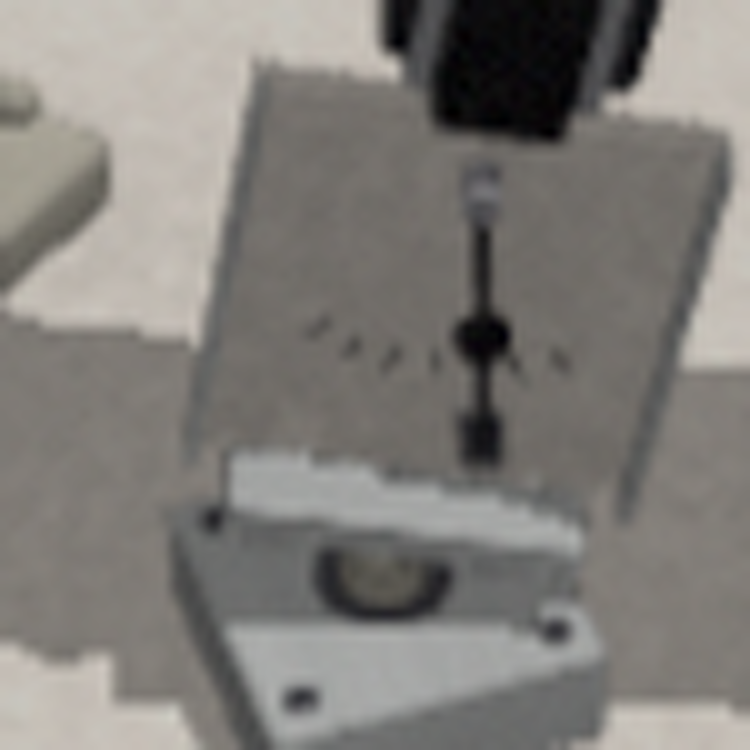

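```bash
python3 - <<'E'
from h import *
c=bot.camera('side');save(c,'s17.png')
E
```

```text
(no output)
```

View pics/s17.png

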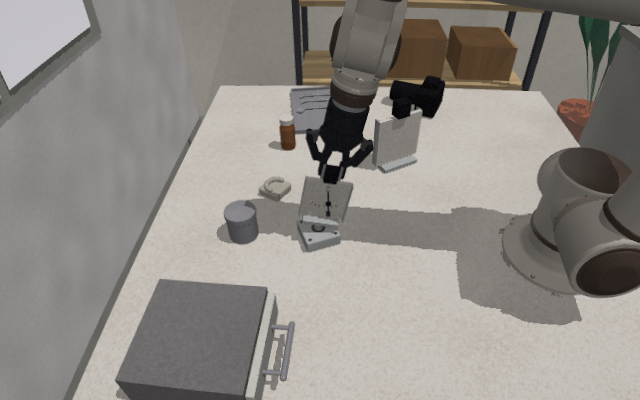

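The drawer is shut, the bystanders haven't moved, and the gauge stands on the stud with the pointer at (328, 203) over its tab at (328, 213). I'm handing the job in.

```bash
python3 -c "
from h import *
print(bot.job_done()); print(bot.get_obs()['time'])"
```

```text
the job is handed in; nothing more can be done
None
the job is handed in; nothing more can be done
```

I handed the job in at about 25 s. The cap is in the shut drawer, and the arm is still holding the gauge on the stud with the pointer on the mark.

- **Cap and drawer:** I lifted the cap straight up 110 mm and set it upright in the drawer. I then pushed the handle until the drawer stopped moving at about 15 N, and both cameras show it shut.
- **Gauge choice:** I took the gauge whose plate (about 98 mm) and grip block (about 27 mm wide, 113 to 141 mm high) match the sizes given; the other one is about 1.3 times larger.
- **Tilt:** Held upright close to the side camera, the mark read about 0.20 rad. I tilted the gauge 11.7° with its face upright, and there the pointer and tab agreed to about 0.002 rad.
- **On the stud:** The foot is pressed on the stud with roughly 2.5 N, about 2 mm of sink. The pointer sat about 0.3 px from the tab centre, up to 0.007 rad. That is larger than the close-up reading but near the limit of the picture, so I left it.
- **Bystanders:** The canister, cast and jar appear unmoved in the last picture.

**Disagreements:**
- The network's stud-top point (low confidence) put the stud about 12 mm too high. I used the given 58 mm, which the pixel position of the stud's top in the side picture and the point where contact began both supported.
- The side camera cannot see under the foot, so contact is judged from the wrist force, which is noisy to about 0.4 N.

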